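Close up the lens container for reprocessing

ROBOT

A 6-joint arm with a two-finger parallel gripper is mounted at the origin on the work surface. World frame = base frame: x ahead of the robot, y to its left, z up, the work surface at z = 0. Lengths are in m, angles in degrees, forces in N, time in s.
With the tool pointing down it reaches from about 0.275 to 0.85 m from the base axis. Payload 5.2 kg.
Tool frame: the origin (TCP) lies at the very end of the fingers, on their centre line; the grasp point (between the pads) lies 19 mm behind it; z points along the fingers, y is the line along which they close (so a half turn about z gives the same grasp; the last joint's range is limited). The gripper opens to 85 mm and grips with 20 to 120 N. Pads are 22 mm wide; open, the fingers measure 114 mm over their backs; the gripper's body (76 mm by 85 mm) begins 54 mm behind the grasp point. The pads swing forward as they close: fully open they stand 13 mm farther back than shut.
Start: joints at [52.093, 14.817, 87.949, -0, 77.235, -11.62], TCP at [0.244, 0.493, 0.231] pointing down, gripper open.
Joint ranges: [-179.93, 179.93], [-52.35, 119.4], [10.71, 147.94], [-69.91, 249.91], [12.55, 155.21], [-178.61, 178.61]. Speed limits (degrees/s): [147.25, 147.25, 180, 180, 180, 180].

INTERFACE

Orientations are given as a 3x3 rotation matrix whose columns are the frame's x, y, z axes.
In Python, from station import monitor, viewer, robot gives the robot as it stands.
- The arm moves only by the tool jog_arm, never from a script. Its argument "steps" is a list of rows, each a list of 3 entries, a list of its own where there are three numbers: the shift along the tool's x, y, z in mm, then the turn about the tool's z in rad, then the opening, from 0 (shut) to 1 (fully open). In form: [[[x, y, z], turn, fingers], ...]. A call has 1 to 20 rows; each row shifts and turns the commanded pose from where the row before left it, along the tool's axes as they then stand; what a row does not reach is not made up. A row lasts 1/12 s, in which the tool goes at most 41.7 mm and 7.16 degrees, less where a joint would pass 70% of its speed; a pose out of reach is approached as far as the arm can. A call is refused whole if a number of a shift passes 41.7 or a number of a turn 0.125, either way. A call with a gripper value outside its range is refused whole. The fingers move at their own pace and stop on an object; "squeeze" is the grip in N (left out, the last holds). Time passes only in rows, so rows that do not move let the fingers close. It gives the time, the measured TCP pose, the force, the opening and the grip force at its end, in the units of the state.
- monitor.get_obs(): the state, without advancing time (a new reading comes with each control period).
- viewer.grab_frame(name): name is "scene" or "side" or "wrist"; returns the picture (420x560x3 uint8, red, green, blue); there is no depth.
- viewer.camera_info(name): a dict with "camera_matrix" (3x3 intrinsics, pixels), "view" (4x4, takes a point from world to camera coordinates). Camera axes: x right, y down, z forward; pixel columns grow to the right and rows downward; lengths in m; the calibration is good to about 2 mm. A picture is of the moment at which its call begins: read the wrist's pose just before it. camera_info takes no time and is no camera call; for the wrist camera it gives the pose at the moment of the call.
- robot.close_job(): hands the job in; it is judged then, once.
Trained networks look in the newest picture that a camera, given by its name, has taken for a name from the list of things; names that differ only in an ending like _2 or _b are one class to them, and where a whole thing is asked for, a point or a joint stands for the part that bears it (a point fixed in the world has none). Each returns a list of dicts, best first, with "score" (0 to 1); they miss things now and then, are a little off and sometimes report something else, mostly with a low value. They report only what shows in the picture. A call takes as long as a camera call. They do not tell look-alikes from the thing itself.
- viewer.search_frame(camera, label): "box" ([left, top, right, bottom] in pixels, round what is visible of it).
- viewer.trace(camera, label): "pixels" (420x560 bool, what is visible of it) and "box" ([left, top, right, bottom] in pixels, round what is visible of it).
The state is a dict: "time": time; "q": joint angles; "joint_vel": joint speeds; "joint_torque": joint torques, N m; "eef_pos": TCP position; "eef_rot": TCP orientation; "contact_force": force on the tool from outside, world axes, zero at the start; "torque": the same for the moment, N m; "width": finger opening in m; "gripper_force": force on a finger pad.
Only numpy, scipy, OpenCV 4.12 (cv2) and the standard library are available. Lean on these libraries where they do the work, as an engineer would, in place of code of your own. Each camera call takes 0.05 s, during which the arm holds its last target. There are 200 camera calls.

TASK

Put every orange lens case on the table into the aluminium tub, lying low enough for the lid to close. Then set the green lid on so that it is fully seated, and after that swing both latches over and down until each arm lies flat in its catch on the lid. Leave the cartons, bottles, torch and occluder where they are.

Things in the scene. Friction and masses are not known exactly. Their poses are not given: they have to be found in the camera images.
- tub: Open aluminium instrument tub, fixed to the table, 192 (its x) x 178 (its y) x 60 mm high, walls and floor 5 mm thick, so inside 182 x 168 mm. Origin: centre of its underside, on the table; z up. Its steel-and-blue swing latches sit at the middle of its +y (left) and -y (right) walls.
- lid: Loose lid, 0.3-0.45 kg, fits either way round: green plate 194 (x) x 180 (y) x 6 mm over a grey plug 174 x 160 x 8 mm with 4 mm play in the tub's mouth. Origin: centre of the plug's underside, z up (52 mm above the tub's origin when seated). Black bar handle along x, 90 x 14 mm, z 31-45 mm, open beneath. Latch catches: pairs of steel ribs 6 mm tall at x +-16.5, y 61-83 mm on both y edges.
- latch_left (a joint): Latch on the tub's +y wall: steel arm 58 mm long, 16 mm wide, 6 mm thick with blue end, stiff hinge (0.05 N m, stays where it is left). 0 = lying level, inward over the seated lid, 1.5 mm above its plate, in its catch; 1.57 = straight up; over 1.57 = leaning outward, open; up to 2.5.
- latch_right (a joint): The same latch on the tub's -y wall; 0 = lying level in its catch over the lid, 1.57 straight up, more = leaning outward.
- latch_left_hinge (a point): Hinge axis of the left latch at the arm's mid-thickness, on the tub at x 0, y +103, z 70.5 mm in the tub's frame; the axis runs along the tub's x. Axes as the tub's.
- latch_right_hinge (a point): Hinge axis of the right latch, at x 0, y -103, z 70.5 mm in the tub's frame.
- latch_left_tip (a point): Free (blue) end of the left latch arm, at mid-thickness, 58 mm from its hinge.
- latch_right_tip (a point): Free (blue) end of the right latch arm, at mid-thickness, 58 mm from its hinge.
- case1: Orange lens case, 63-126 g: flat base 76 (x) x 44 (y) x 18 mm with two round lens windows on top, and between them a black grip rib across the middle, 14 mm thick (x), 40 mm long (y), spanning z 18-36 mm. Origin: centre of the underside, z up. May be absent.
- case2: Orange lens case, the same as case1. May be absent.
- case3: Orange lens case, the same as case1. May be absent.
- case4: Orange lens case, the same as case1. May be absent.
- case5: Orange lens case, the same as case1. May be absent.
- dropbox1: White-and-blue eye-drop carton, 74 x 46 x 40 mm, origin centre of underside. Not part of the load: leave alone.
- dropbox2: White-and-blue eye-drop carton, 74 x 46 x 40 mm, origin centre of underside. Not part of the load: leave alone.
- drops1: White eye-drop bottle, 30 mm across, 62 mm tall, origin centre of underside. Leave alone.
- drops2: White eye-drop bottle like drops1. Leave alone.
- pentorch: Steel pen torch, 125 x 14 x 14 mm, lying along its x, origin centre of underside. Leave alone.
- occluder: Black eye occluder lying flat: 130 mm handle and 64 mm disc, 7 mm thick. Leave alone.
Mind the look-alikes: they are no part of the job. What is shaped like the case2 but yellow is not meant. Leave any yellow look-alike of the case5 alone.

How it is judged:
By the outcome, as a careful person would: the job done as asked, in the order asked, and still so for the second after the job is handed in, with the robot touching nothing.
Of case1, case2, case3, case4, case5 only 3 to 5 are there at a start; the rules pass over those that are not, and their reading is None.
At some moment in a run one of case1, case2, case3, case4, case5 may be knocked a few centimetres aside while the robot is not near it.
Once in a run the grip may slacken for a moment while it holds something.
It also fails if it takes over 210 s, if anything falls off the work surface, if the arm or the gripper's body presses on something with over 40 N, if the wrist force passes 120 N, or if a joint passes its speed limit or range.

## Working session

There is one attempt and no reset: what is moved stays moved. The work goes in short steps, Python scripts to look and compute and a tool call to move; the robot and the scene stay as the last step left them, time stands still between calls to the robot, and variables do not carry over. Pictures are saved under pics/ and viewed, at most 17 in all, crops included, and the job is handed in when it is done.

Besides the shell and the picture viewer there is one more tool, called after ">>>" as a command line: name --argument value ..., lists and objects as JSON in quotes. jog_arm: Moves the arm, as the interface text tells. Its arguments: {"type":"object","properties":{"steps":{"type":"array"},"squeeze":{"type":"number"}},"required":["steps"]}

```bash
mkdir -p pics; ls; python3 - <<'E'
from station import monitor, viewer, robot
import cv2, numpy as np
o=monitor.get_obs(); print({k:np.round(v,3).tolist() if not isinstance(v,float) else v for k,v in o.items()})
for n in ["scene","side","wrist"]:
    f=viewer.grab_frame(n); cv2.imwrite(f"pics/a_{n}.png",f[:,:,::-1])
    c=viewer.camera_info(n); print(n,np.round(c["camera_matrix"],1).tolist(),np.round(c["view"],3).tolist())
E
```

```text
pics
{'time': 0.0, 'q': [52.093, 14.86, 88.012, 0.001, 77.235, -11.62], 'joint_vel': [-0.033, -0.001, 0.039, 0.147, -0.046, -0.008], 'joint_torque': [-0.001, -44.603, -29.057, -0.0, 0.012, 0.0], 'eef_pos': [0.243, 0.493, 0.23], 'eef_rot': [[-0.897, 0.443, -0.001], [0.443, 0.897, -0.001], [0.0, -0.002, -1.0]], 'contact_force': [-0.421, -0.119, 0.334], 'torque': [-0.01, -0.003, 0.047], 'gripper_force': 0.0, 'width': 0.08508019842782158}
scene [[428.5, 0.0, 274.3], [0.0, 428.5, 211.8], [0.0, 0.0, 1.0]] [[0.267, 0.964, 0.009, -0.123], [0.802, -0.217, -0.557, -0.376], [-0.535, 0.156, -0.83, 1.453], [0.0, 0.0, 0.0, 1.0]]
side [[489.6, 0.0, 284.6], [0.0, 489.6, 203.9], [0.0, 0.0, 1.0]] [[-0.91, -0.415, -0.014, 0.469], [-0.238, 0.549, -0.801, 0.199], [0.34, -0.726, -0.598, 1.057], [0.0, 0.0, 0.0, 1.0]]
wrist [[289.9, 0.0, 283.0], [0.0, 289.9, 208.3], [0.0, 0.0, 1.0]] [[0.443, 0.897, -0.001, -0.549], [0.857, -0.423, 0.295, -0.036], [0.264, -0.131, -0.955, 0.379], [0.0, 0.0, 0.0, 1.0]]
```

View pics/a_scene.png

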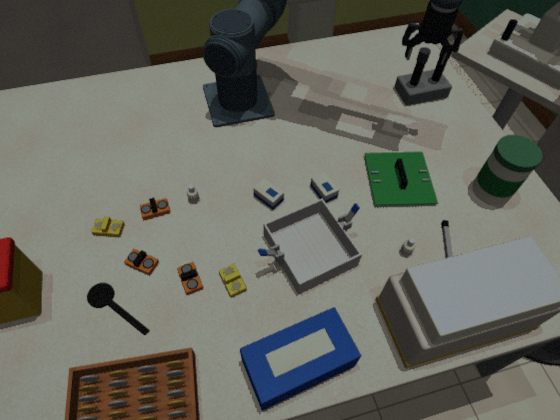

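View pics/a_side.png

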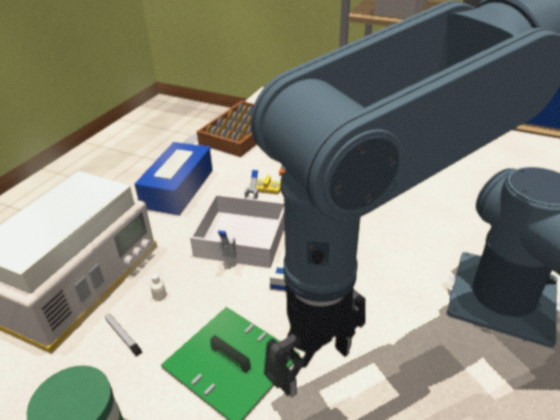

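The scene view shows three orange cases at about (155,208), (141,260) and (190,278), and two yellow look-alikes at (108,227) and (233,280). The tub is near (310,245) with both latches leaning outward, and the lid is at (400,178). In the side view the arm hides the cases.

```bash
cat > h.py <<'E'
from station import monitor, viewer, robot
import cv2, numpy as np
from scipy.optimize import minimize
def box(x0,x1,y0,y1,z0,z1):
    return np.array([[x,y,z] for x in(x0,x1) for y in(y0,y1) for z in(z0,z1)])/1000.
CASE=[box(-38,38,-22,22,0,18),box(-7,7,-20,20,18,36)]
LID=[box(-87,87,-80,80,0,8),box(-97,97,-90,90,8,14),box(-45,45,-7,7,31,45)]
TUB=[box(-96,96,-89,89,0,60)]
def cam(n): c=viewer.camera_info(n); return np.array(c["camera_matrix"]),np.array(c["view"])
def proj(c,P):
    K,V=c; q=(V[:3,:3]@np.atleast_2d(P).T).T+V[:3,3]; p=(K@q.T).T; return p[:,:2]/p[:,2:]
def ray(c,uv,z):
    K,V=c; R=V[:3,:3]; o=-R.T@V[:3,3]; d=R.T@np.linalg.inv(K)@[uv[0],uv[1],1]
    return o+d*(z-o[2])/d[2]
def Rz(a): return np.array([[np.cos(a),-np.sin(a),0],[np.sin(a),np.cos(a),0],[0,0,1]])
def sil(c,model,p):
    m=np.zeros((420*2,560*2),np.uint8)
    for b in model:
        q=proj(c,b@Rz(p[2]).T+[p[0],p[1],p[3]])
        cv2.fillConvexPoly(m,cv2.convexHull(np.round((q*2+.5)*8).astype(np.int32)),1,shift=3)
    return m>0
def fit(views,model,xy,z=0.,fitz=False,yaws=np.arange(0,np.pi,np.pi/8)):
    V=[(c,cv2.resize(m.astype(np.uint8),(1120,840),interpolation=cv2.INTER_LINEAR)>0) for c,m in views]
    def f(p):
        p=list(p)+[z]*(4-len(p)); s=0
        for c,m in V:
            a=sil(c,model,p); s+=1-(a&m).sum()/max(1,(a|m).sum())
        return s/len(V)
    best=None
    for y in yaws:
        x0=np.array([*xy,y]+([z] if fitz else []))
        sx=np.vstack([x0]+[x0+d for d in np.diag([.012,.012,.3]+([.01] if fitz else []))])
        r=minimize(f,x0,method="Nelder-Mead",options=dict(initial_simplex=sx,maxiter=150,xatol=1e-4,fatol=1e-4))
        if best is None or r.fun<best.fun: best=r
    return best.x,1-best.fun
def grab(n,name=None):
    c=cam(n); f=viewer.grab_frame(n)
    if name: cv2.imwrite(f"pics/{name}.png",f[:,:,::-1])
    return c,f
def hue(f,m):
    h=cv2.cvtColor(f,cv2.COLOR_RGB2HSV); s=m&(h[...,1]>130)&(h[...,2]>70); return np.median(h[...,0][s]) if s.any() else -1
def cases(n,f,c,smin=.3):
    out=[]
    for t in viewer.trace(n,"case1"):
        if t["score"]<smin: continue
        m=t["pixels"]; b=t["box"]; ctr=[(b[0]+b[2])/2,(b[1]+b[3])/2]
        out.append((t["score"],hue(f,m),m,ray(c,ctr,.01),b))
    return out
def to(target,yaw=None):
    "shift in tool axes mm and turn for TCP target; yaw = wanted direction of tool y (mod 180)"
    o=monitor.get_obs(); R=np.array(o["eef_rot"]); d=R.T@(np.array(target)-o["eef_pos"])*1000
    t=0
    if yaw is not None:
        cur=np.arctan2(R[1,1],R[0,1]); t=-((yaw-cur+np.pi/2)%np.pi-np.pi/2)
    return np.round(d,1),round(t,3)
E
python3 - <<'E'
from h import *
c,f=grab("scene")
for s,h,m,p,b in cases("scene",f,c,.1):
    if m.sum()<50: continue
    x,i=fit([(c,m)],CASE,p[:2]); print("case",round(s,2),h,np.round(b),np.round(x,3),round(i,2))
for n,M,zz in (("tub",TUB,.03),("lid",LID,.01)):
    t=viewer.trace("scene",n)[0]; b=t["box"]; p=ray(c,[(b[0]+b[2])/2,(b[1]+b[3])/2],zz)
    print(n,t["score"],b,*fit([(c,t["pixels"])],M,p[:2]))
for n in("latch_left","latch_right"):
    for t in viewer.trace("scene",n): print(n,t["score"],t["box"])
for n in("dropbox1","drops1","pentorch"):
    for t in viewer.search_frame("scene",n): b=t["box"];print(n,round(t["score"],2),np.round(b),ray(c,[(b[0]+b[2])/2,(b[1]+b[3])/2],.015))
E
```

```text
case 0.96 27.0 [ 94. 215. 123. 237.] [ 0.404 -0.452  1.162] 0.89
case 0.82 13.0 [122. 248. 161. 277.] [ 0.533 -0.375  0.907] 0.92
case 0.72 13.0 [176. 260. 203. 294.] [ 0.611 -0.263  3.301] 0.94
case 0.67 29.0 [218. 263. 245. 298.] [ 0.644 -0.161  3.349] 0.91
case 0.58 13.0 [139. 198. 168. 219.] [ 0.374 -0.323  1.67 ] 0.9
case 0.26 107.0 [312. 175. 343. 201.] [0.431 0.158 0.3  ] 0.82
case 0.16 -1 [400. 242. 415. 255.] [0.671 0.318 2.279] 0.27
tub 0.6 [259.1, 200.5, 361.8, 292.5] [0.60851964 0.05622297 0.21572331] 0.9159414396095974
lid 0.96 [365.6, 151.0, 436.8, 204.6] [0.4520728  0.38481808 2.91485239] 0.9681129116570831
latch_left 0.61 [344.4, 203.3, 359.2, 223.5]
latch_left 0.54 [368.4, 151.8, 437.6, 202.1]
latch_right 0.7 [255.9, 248.4, 277.5, 253.7]
dropbox1 0.88 [309. 173. 341. 202.] [0.43460233 0.15908712 0.015     ]
dropbox1 0.65 [253. 178. 286. 211.] [ 0.4180102  -0.00206566  0.015     ]
drops1 0.57 [399. 239. 418. 255.] [0.67713701 0.30602248 0.015     ]
drops1 0.49 [189. 185. 197. 201.] [ 0.35542081 -0.21095863  0.015     ]
drops1 0.18 [140. 196. 169. 217.] [ 0.37499841 -0.32153077  0.015     ]
pentorch 0.55 [445. 222. 453. 258.] [0.68635694 0.41922358 0.015     ]
pentorch 0.26 [259. 197. 362. 292.] [0.60301818 0.05832493 0.015     ]
```

>>> jog_arm --steps '[[[-33.5,-20,-1.5],0,1],[[-33.5,-20,-1.5],0,1],[[-33.5,-20,-1.5],0,1],[[-33.5,-20,-1.5],0,1],[[-33.5,-20,-1.5],0,1],[[-33.5,-20,-1.5],0,1],[[-33.5,-20,-1.5],0,1],[[-33.5,-20,-1.5],0,1],[[-33.5,-20,-1.5],0,1],[[-33.5,-20,-1.5],0,1],[[-33.5,-20,-1.5],0,1],[[-33.5,-20,-1.5],0,1],[[0,0,0],0,1],[[0,0,0],0,1]]'

```text
time: 1.77
eef_pos: [0.4986, 0.0981, 0.2491]
eef_rot: [[-0.895, 0.447, -0.0], [0.447, 0.895, 0.0], [0.0, -0.0, -1.0]]
contact_force: [-0.4, 1.0, -0.3]
width: 0.0854
gripper_force: 0.0
```

```bash
python3 - <<'E'
from h import *
c,f=grab("wrist","b_wrist"); 
t=viewer.trace("wrist","tub")[0]; np.save("tub1.npy",t["pixels"]); np.savez("cam1.npz",K=c[0],V=c[1])
print(t["score"],np.round(t["box"]),monitor.get_obs()["eef_pos"])
for n in("latch_left","latch_right"):
    for t in viewer.trace("wrist",n): print(n,t["score"],np.round(t["box"]))
E
```

```text
0.74 [197. 169. 403. 364.] [0.49714    0.10032548 0.24910712]
latch_left 0.87 [357. 230. 400. 248.]
latch_right 0.85 [200. 320. 237. 368.]
```

View pics/b_wrist.png

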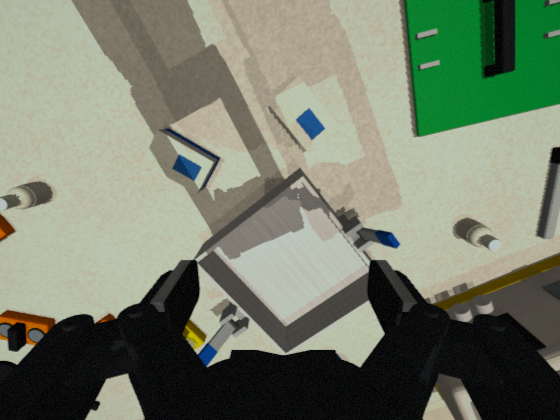

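```bash
python3 - <<'E'
from h import *
d=np.load("cam1.npz"); c=(d["K"],d["V"]); m=np.load("tub1.npy")
print("wrist",*fit([(c,m)],TUB,[.608,.056],yaws=[.216,.4]))
# latch arm points: direct fit of blue tips
c2,f2=grab("scene"); t2=viewer.trace("scene","tub")[0]["pixels"]
print("both",*fit([(c,m),(c2,t2)],TUB,[.608,.056],fitz=True,yaws=[.216,]))
f=cv2.imread("pics/b_wrist.png")
cr=cv2.resize(f[150:380,170:430],None,fx=3,fy=2.6); cv2.imwrite("pics/b_crop.png",cr[:600,:800])
for n,im,cc in(("w",f[:,:,::-1],c),("s",f2,c2)):
    h=cv2.cvtColor(im,cv2.COLOR_RGB2HSV); b=((h[...,0]>100)&(h[...,0]<130)&(h[...,1]>140)).astype(np.uint8)
    k,l,s,ce=cv2.connectedComponentsWithStats(b)
    print(n,[(np.round(ce[i],1).tolist(),s[i].tolist()) for i in range(1,k) if s[i,4]>12])
E
```

```text
wrist [0.6090773  0.0576045  0.21104458] 0.8703495183175806
both [ 6.08440749e-01  5.69743376e-02  2.09142454e-01 -4.39999452e-04] 0.8965346198496356
w [([310.1, 123.4], [297, 109, 27, 30, 414]), ([192.5, 143.6], [166, 129, 53, 31, 121]), ([186.3, 167.2], [173, 155, 28, 25, 359]), ([386.8, 238.3], [375, 231, 24, 17, 239]), ([206.6, 354.4], [197, 344, 20, 23, 231])]
s [([327.0, 186.3], [323, 183, 9, 8, 42]), ([315.7, 191.2], [311, 184, 11, 14, 25]), ([271.3, 192.0], [266, 189, 11, 7, 41]), ([268.1, 201.6], [254, 194, 29, 15, 60]), ([330.7, 198.3], [325, 195, 12, 7, 23]), ([354.6, 208.2], [351, 204, 8, 9, 42]), ([262.3, 252.0], [258, 250, 9, 5, 36]), ([298.4, 359.3], [240, 308, 121, 102, 5149])]
```

>>> jog_arm --steps '[[[-22.5,-29.5,0],0,1],[[-22.5,-29.5,0],0,1],[[-22.5,-29.5,0],0,1],[[-22.5,-29.5,0],0,1],[[-22.5,-29.5,0],0,1],[[-22.5,-29.5,0],0,1],[[-22.5,-29.5,0],0,1],[[-22.5,-29.5,0],0,1],[[-22.5,-29.5,0],0,1],[[-22.5,-29.5,0],0,1],[[-22.5,-29.5,0],0,1],[[0,0,0],0,1],[[0,0,0],0,1],[[0,0,0],0,1]]'

```text
time: 3.23
eef_pos: [0.576, -0.2994, 0.2489]
eef_rot: [[-0.897, 0.442, -0.001], [0.442, 0.897, 0.001], [0.001, 0.001, -1.0]]
contact_force: [-0.6, -0.1, -0.6]
width: 0.0854
gripper_force: 0.0
```

```bash
python3 - <<'E'
from h import *
d=np.load("cam1.npz"); c1=(d["K"],d["V"]); cs=cam("scene")
T=np.array([.6084,.057,0]); R=Rz(.21)
for n,a,b in(("left",(386.8,238.3),(354.6,208.2)),("right",(206.6,354.4),(262.3,252.0))):
    p=cv2.triangulatePoints(c1[0]@c1[1][:3],cs[0]@cs[1][:3],np.array(a,float),np.array(b,float)).ravel(); p=p[:3]/p[3]
    print(n,"blue in tub frame",np.round(R.T@(p-T)*1000,1))
c,f=grab("wrist","c_wrist"); print(monitor.get_obs()["eef_pos"])
fs=viewer.grab_frame("scene"); S=cases("scene",fs,cs,.3)
for s,h,m,p,b in cases("wrist",f,c,.2):
    if m.sum()<100: continue
    x,i=fit([(c,m)],CASE,p[:2]); r=""
    near=[q for q in S if np.hypot(*(q[3]-p)[:2])<.04]
    if near: y,j=fit([(c,m),(cs,near[0][2])],CASE,x[:2],fitz=True,yaws=[x[2]]); r=(np.round(y,4),round(j,2))
    print("case",round(s,2),h,np.round(b),np.round(x,4),round(i,2),r)
E
```

```text
left blue in tub frame [1.000e-01 1.200e+02 1.129e+02]
right blue in tub frame [  -0.4 -138.7  100.3]
[ 0.57601382 -0.29887278  0.2492764 ]
case 0.9 26.0 [368. 150. 428. 210.] [ 0.6456 -0.159   3.3566] 0.93 (array([ 0.6457, -0.1583,  3.3426, -0.0053]), np.float64(0.89))
case 0.78 16.0 [151.   1. 226.  75.] [ 0.3767 -0.3201  1.6832] 0.92 
case 0.71 14.0 [186. 151. 250. 197.] [ 0.5331 -0.3718  0.8953] 0.91 (array([ 0.5323, -0.3739,  0.8823, -0.0014]), np.float64(0.92))
case 0.59 28.0 [ 78.  90. 152. 131.] [ 0.4062 -0.4487  1.1943] 0.91 (array([ 0.4046, -0.4511,  1.2131, -0.0037]), np.float64(0.87))
case 0.58 14.0 [293. 160. 343. 223.] [ 0.6096 -0.2606  3.2924] 0.95 (array([ 6.104e-01, -2.616e-01,  3.289e+00, -2.300e-03]), np.float64(0.92))
case 0.2 107.0 [504. 127. 530. 168.] [0.6862 0.0189 1.087 ] 0.28
```

View pics/c_wrist.png

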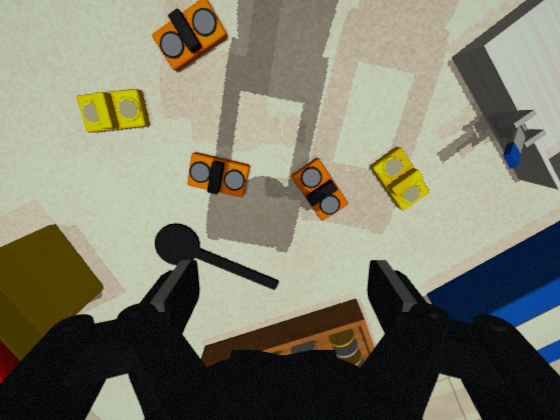

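```bash
python3 - <<'E'
from h import *
c=cam("wrist"); print(ray(c,(277,285),.0),ray(c,(180,243),0))
print(to([.6102,-.2612,.10],.147), monitor.get_obs()["q"])
E
```

```text
[ 0.7228397 -0.3810965  0.       ] [ 0.5970227  -0.47747649  0.        ]
(array([-13.9,  48.9, 149.8]), np.float64(0.967)) [-3.72549915e+01  2.45424376e+01  7.13763891e+01  9.03652611e-03
  8.40617923e+01 -1.01086498e+02]
```

>>> jog_arm --steps '[[[0,0,18],0.121,0.55],[[0,0,18],0.121,0.55],[[0,0,18],0.121,0.55],[[0,0,18],0.121,0.55],[[0,0,18],0.121,0.55],[[0,0,18],0.121,0.55],[[0,0,18],0.121,0.55],[[0,0,18],0.121,0.55],[[16,19.5,0],0,0.55],[[16,19.5,0],0,0.55],[[0,0,0],0,0.55],[[0,0,0],0,0.55],[[0,0,0],0,0.55]]'

```text
time: 4.52
eef_pos: [0.61, -0.2627, 0.1058]
eef_rot: [[-0.145, 0.989, 0.0], [0.989, 0.145, -0.001], [-0.001, 0.0, -1.0]]
contact_force: [-0.2, -0.6, -0.0]
width: 0.0469
gripper_force: 0.0
```

```bash
cat > chk.py <<'E'
from h import *
import sys
# refine the case near given xy with wrist + scene
xy=np.array([float(v) for v in sys.argv[1:3]])
views=[]
for n in("wrist","scene"):
    c,f=grab(n)
    L=[q for q in cases(n,f,c,.2) if 0<q[1]<21 and q[2].sum()>100 and np.hypot(*(q[3][:2]-xy))<.06]
    if L: q=min(L,key=lambda q:np.hypot(*(q[3][:2]-xy))); x,i=fit([(c,q[2])],CASE,xy); print(n,q[1],np.round(q[4]),np.round(x,4),round(i,2))
o=monitor.get_obs(); print(np.round(o["eef_pos"],4),o["width"])
E
python3 chk.py .6102 -.2612; python3 -c "
from h import *
print(to([.6102,-.2612,.021],.147))"
```

```text
wrist 13.0 [239. 183. 328. 245.] [ 0.6108 -0.2614  3.2875] 0.93
scene 11.0 [179. 259. 204. 298.] [ 0.6111 -0.2626  0.1621] 0.84
[ 0.6095 -0.2639  0.1056] 0.04712653449337307
(array([ 2.6,  1.1, 84.6]), np.float64(-0.004))
```

>>> jog_arm --steps '[[[2,1,20],0,0.55],[[0,0,20],0,0.55],[[0,0,20],0,0.55],[[0,0,15],0,0.55],[[0,0,9.5],0,0.55],[[0,0,0],0,0.55],[[0,0,0],0,0.0],[[0,0,0],0,0.0],[[0,0,0],0,0.0],[[0,0,0],0,0.0],[[0,0,0],0,0.0],[[0,0,0],0,0.0],[[0,0,0],0,0.0],[[0,0,0],0,0.0]]' --squeeze 60

```text
time: 5.88
eef_pos: [0.6115, -0.2619, 0.0225]
eef_rot: [[-0.144, 0.99, 0.002], [0.99, 0.144, -0.002], [-0.002, 0.002, -1.0]]
contact_force: [-1.2, -0.1, 6.4]
width: 0.0123
gripper_force: 62.2
```

```bash
python3 -c "
from h import *
T=np.array([.6084,.057,0]); R=Rz(.21)
print(R[:2,:2].tolist())
for y in(-53,0,53): print(y,T+R@np.array([0,y/1000,0]))
print(to([.6102,-.2612,.14],.21))"
```

```text
[[0.9780309147241483, -0.20845989984609956], [0.20845989984609956, 0.9780309147241483]]
-53 [0.61944837 0.00516436 0.        ]
0 [0.6084 0.057  0.    ]
53 [0.59735163 0.10883564 0.        ]
(array([   0.7,   -1. , -117.5]), np.float64(-0.066))
```

>>> jog_arm --steps '[[[0,0,-20],0,0],[[0,0,-40],0,0],[[0,0,-40],0,0],[[0,0,-40],0,0],[[0,0,-8],-0.066,0],[[15,2.6,0],0,0],[[35,6,0],0,0],[[35,6,0],0,0],[[35,6,0],0,0],[[35,6,0],0,0],[[35,6,0],0,0],[[35,6,0],0,0],[[35,6,0],0,0],[[35,6,0],0,0],[[35,6,0],0,0],[[35,6,0],0,0],[[0,0,0],0,0],[[0,0,0],0,0],[[0,0,0],0,0]]'

```text
time: 7.47
eef_pos: [0.5946, 0.1093, 0.1676]
eef_rot: [[-0.209, 0.978, -0.002], [0.978, 0.209, -0.0], [0.0, -0.002, -1.0]]
contact_force: [0.5, 0.3, -1.2]
width: 0.0119
gripper_force: 64.2
```

```bash
python3 -c "
from h import *
print(to([.5974,.1088,.030],.21))
c,f=grab('wrist','d_wrist')
t=viewer.trace('wrist','tub')[0]; print(t['score'],fit([(c,t['pixels'])],TUB,[.608,.057],yaws=[.21]))
c,f=grab('scene')
t=viewer.trace('scene','tub')[0]; print(t['score'],fit([(c,t['pixels'])],TUB,[.608,.057],yaws=[.21]))
"
```

```text
(array([ -1.1,   2.9, 137.6]), np.float64(0.001))
0.67 (array([0.60881049, 0.0583431 , 0.21378784]), np.float64(0.4842959194432729))
0.78 (array([0.6087113 , 0.0555614 , 0.21555134]), np.float64(0.9067648527209187))
```

View pics/d_wrist.png

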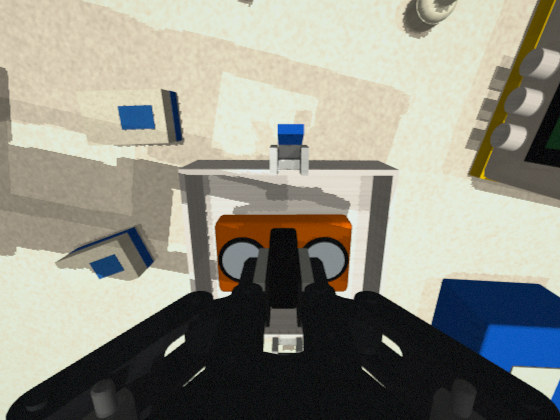

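>>> jog_arm --steps '[[[-1,3,20],0,0],[[0,0,30],0,0],[[0,0,30],0,0],[[0,0,25],0,0],[[0,0,20],0,0],[[0,0,9],0,0],[[0,0,5.5],0,0],[[0,0,0],0,0],[[0,0,0],0,0],[[0,0,0],0,0.45],[[0,0,0],0,0.45],[[0,0,0],0,0.45],[[0,0,0],0,0.45],[[0,0,0],0,0.45],[[0,0,-20],0,0.45],[[0,0,-40],0,0.45],[[0,0,-40],0,0.45],[[0,0,-40],0,0.45],[[0,0,-40],0,0.45],[[0,0,0],0,0.45]]'

```text
time: 9.33
eef_pos: [0.6033, 0.1086, 0.2192]
eef_rot: [[-0.209, 0.978, 0.016], [0.978, 0.209, -0.0], [-0.003, 0.016, -1.0]]
contact_force: [1.8, -0.3, 1.6]
width: 0.0383
gripper_force: 0.0
```

```bash
python3 -c "
from h import *
print(to([.5323,-.3739,.21],.882-np.pi))
c,f=grab('wrist','e_wrist')
"; python3 chk.py .5974 .1088; python3 - <<'E'
from h import *
c,f=grab("scene")
for s,h,m,p,b in cases("scene",f,c,.2): print(round(s,2),h,np.round(b),np.round(p,3))
E
```

```text
(array([-457. , -170.3,    8.1]), np.float64(-0.672))
wrist 14.0 [248. 164. 310. 208.] [0.5995 0.1087 3.3508] 0.97
scene 11.0 [314. 224. 342. 256.] [0.5946 0.1095 3.3223] 0.87
[0.5978 0.1084 0.2076] 0.03848245295269842
0.87 29.0 [219. 264. 246. 295.] [ 0.645 -0.16   0.01 ]
0.78 11.0 [315. 225. 340. 255.] [0.599 0.109 0.01 ]
0.71 13.0 [126. 248. 160. 278.] [ 0.539 -0.371  0.01 ]
0.67 27.0 [ 93. 217. 123. 236.] [ 0.404 -0.451  0.01 ]
0.58 12.0 [142. 198. 170. 219.] [ 0.379 -0.32   0.01 ]
0.57 110.0 [254. 198. 361. 291.] [0.599 0.052 0.01 ]
```

>>> jog_arm --steps '[[[-35,-13,0],0,0.55],[[-35,-13,0],0,0.55],[[-35,-13,0],0,0.55],[[-35,-13,0],0,0.55],[[-35,-13,0],0,0.55],[[-35,-13,0],0,0.55],[[-35,-13,0],0,0.55],[[-35,-13,0],0,0.55],[[-35,-13,0],0,0.55],[[-35,-13,0],0,0.55],[[-35,-13,0],0,0.55],[[-35,-13,0],-0.112,0.55],[[-35,-13,0],-0.112,0.55],[[0,0,20],-0.112,0.55],[[0,0,20],-0.112,0.55],[[0,0,20],-0.112,0.55],[[0,0,20],-0.112,0.55],[[0,0,0],0,0.55],[[0,0,0],0,0.55],[[0,0,0],0,0.55]]'

```text
time: 11.35
eef_pos: [0.5329, -0.3723, 0.1297]
eef_rot: [[-0.77, 0.638, 0.0], [0.638, 0.77, -0.0], [-0.0, 0.0, -1.0]]
contact_force: [0.3, 0.6, 0.3]
width: 0.0467
gripper_force: 0.0
```

```bash
python3 chk.py .5323 -.3739; python3 -c "
from h import *
print(to([.5326,-.3728,.021],.887))"
```

```text
wrist 13.0 [239. 180. 322. 235.] [ 0.5333 -0.3731  4.0147] 0.93
scene 11.0 [124. 249. 159. 277.] [ 0.532  -0.3749  0.8255] 0.93
[ 0.5333 -0.3726  0.1308] 0.04698785180987367
(array([  0.7,  -0.5, 109.8]), np.float64(-0.006))
```

>>> jog_arm --steps '[[[0,0,25],0,0.55],[[0,0,30],0,0.55],[[0,0,25],0,0.55],[[0,0,20],0,0.55],[[0,0,8.5],0,0.55],[[0,0,0],0,0.55],[[0,0,0],0,0.0],[[0,0,0],0,0.0],[[0,0,0],0,0.0],[[0,0,0],0,0.0],[[0,0,0],0,0.0],[[0,0,0],0,0.0],[[0,0,0],0,0.0],[[0,0,-20],0,0],[[0,0,-40],0,0],[[0,0,-40],0,0],[[0,0,-40],0,0],[[0,0,-8],0,0],[[0,0,0],0,0]]'

```text
time: 13.13
eef_pos: [0.5345, -0.374, 0.1741]
eef_rot: [[-0.772, 0.636, 0.007], [0.636, 0.772, -0.007], [-0.01, -0.001, -1.0]]
contact_force: [-0.4, 0.2, -2.0]
width: 0.0122
gripper_force: 61.1
```

```bash
python3 -c "
from h import *
print(to([.6084,.057,.17],.21))
R=np.array(monitor.get_obs()['eef_rot']); t=.67
"
```

```text
(array([216.9, 379.7,   1.7]), np.float64(0.672))
```

>>> jog_arm --steps '[[[8,14,0],0,0],[[18,31.5,0],0,0],[[19,33.2,0],0,0],[[19,33.2,0],0,0],[[19,33.2,0],0,0],[[19,33.2,0],0,0],[[19,33.2,0],0,0],[[19,33.2,0],0,0],[[19,33.2,0],0,0],[[19,33.2,0],0,0],[[19,33.2,0],0,0],[[19,33.2,0],0,0],[[0,0,0],0.112,0],[[0,0,0],0.112,0],[[0,0,0],0.112,0],[[0,0,0],0.112,0],[[0,0,0],0.112,0],[[0,0,0],0.112,0],[[0,0,0],0,0],[[0,0,0],0,0]]'

```text
time: 14.8
eef_pos: [0.6042, 0.0572, 0.1666]
eef_rot: [[-0.212, 0.977, -0.004], [0.977, 0.212, 0.001], [0.001, -0.004, -1.0]]
contact_force: [0.2, -0.1, -0.5]
width: 0.0124
gripper_force: 61.0
```

```bash
python3 -c "
from h import *
print(to([.6084,.057,.028],.21)); c,f=grab('wrist','g_wrist')"
```

```text
(array([ -1.3,   4.6, 138.6]), np.float64(0.004))
```

View pics/g_wrist.png

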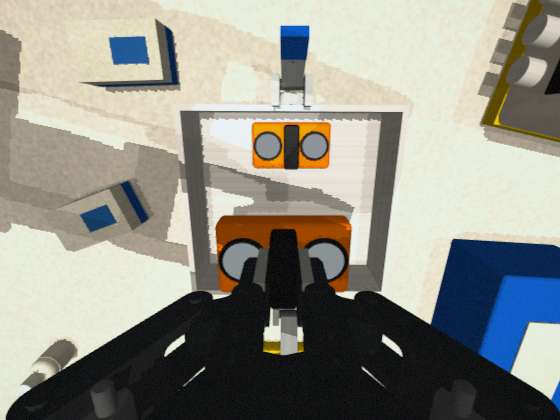

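The first case lies flat and square in the tub at about (291,145), and the second hangs straight from its rib at about (284,253).

>>> jog_arm --steps '[[[-1,4.5,20],0,0],[[0,0,30],0,0],[[0,0,30],0,0],[[0,0,25],0,0],[[0,0,20],0,0],[[0,0,9],0,0],[[0,0,5.5],0,0],[[0,0,0],0,0],[[0,0,0],0,0],[[0,0,0],0,0.45],[[0,0,0],0,0.45],[[0,0,0],0,0.45],[[0,0,0],0,0.45],[[0,0,0],0,0.45],[[0,0,-20],0,0.45],[[0,0,-40],0,0.45],[[0,0,-40],0,0.45],[[0,0,-40],0,0.45],[[0,0,-40],0,0.45],[[0,0,0],0,0.45]]'

```text
time: 16.52
eef_pos: [0.6149, 0.0563, 0.2192]
eef_rot: [[-0.209, 0.978, 0.016], [0.978, 0.209, -0.001], [-0.005, 0.015, -1.0]]
contact_force: [1.5, 0.5, 1.5]
width: 0.0384
gripper_force: 0.0
```

```bash
python3 chk.py .6084 .057; python3 chk.py .3767 -.3201; python3 -c "
from h import *
print(to([.3767,-.3201,.2],1.683), to([.3767,-.3201,.2],.21),monitor.get_obs()['q'])"
```

```text
wrist 14.0 [244. 166. 311. 203.] [0.6106 0.0559 3.374 ] 0.95
scene 11.0 [297. 234. 325. 265.] [0.6063 0.0568 0.133 ] 0.86
[0.6096 0.0566 0.2082] 0.03859084435087992
scene 13.0 [140. 198. 168. 218.] [ 0.374  -0.3206  1.6471] 0.86
[0.6095 0.0566 0.2074] 0.03847631174109752
(array([-319.9, -306.2,    8.1]), np.float64(-1.473)) (array([-319.9, -306.2,    8.1]), np.float64(-0.0)) [-5.12609873e+00  2.22044292e+01  8.08475166e+01  8.86302109e-04
  7.71437109e+01 -1.71568700e+01]
```

>>> jog_arm --steps '[[[-26.6,-25.5,0],0,0.55],[[-26.6,-25.5,0],0,0.55],[[-26.6,-25.5,0],0,0.55],[[-26.6,-25.5,0],0,0.55],[[-26.6,-25.5,0],0,0.55],[[-26.6,-25.5,0],0,0.55],[[-26.6,-25.5,0],0,0.55],[[-26.6,-25.5,0],0,0.55],[[-26.6,-25.5,0],0,0.55],[[-26.6,-25.5,0],0,0.55],[[-26.6,-25.5,0],0,0.55],[[-26.6,-25.5,0],0,0.55],[[0,0,0],-0.12,0.55],[[0,0,0],-0.12,0.55],[[0,0,0],-0.12,0.55],[[0,0,0],-0.12,0.55],[[0,0,0],-0.12,0.55],[[0,0,0],-0.12,0.55]]'

```text
time: 18.42
eef_pos: [0.3773, -0.3192, 0.2084]
eef_rot: [[-0.805, 0.593, -0.001], [0.593, 0.805, 0.002], [0.002, 0.001, -1.0]]
contact_force: [0.8, 0.2, -0.5]
width: 0.0467
gripper_force: 0.0
```

>>> jog_arm --steps '[[[0,0,12],-0.122,0.55],[[0,0,12],-0.122,0.55],[[0,0,12],-0.122,0.55],[[0,0,12],-0.122,0.55],[[0,0,12],-0.122,0.55],[[0,0,12],-0.122,0.55],[[0,0,0],0,0.55],[[0,0,0],0,0.55],[[0,0,0],0,0.55]]'

```text
time: 19.17
eef_pos: [0.3777, -0.3196, 0.1375]
eef_rot: [[-0.996, -0.088, -0.0], [-0.088, 0.996, 0.0], [0.0, 0.0, -1.0]]
contact_force: [0.4, -1.2, 0.5]
width: 0.0471
gripper_force: 0.0
```

```bash
python3 chk.py .3755 -.3203; python3 -c "
from h import *
print(to([.3755,-.3203,.021],1.67))"
```

```text
wrist 14.0 [240. 178. 320. 229.] [ 0.3762 -0.3211  1.659 ] 0.93
scene 11.0 [138. 198. 166. 217.] [ 0.3736 -0.3227  1.6783] 0.87
[ 0.378  -0.3198  0.138 ] 0.04714662329597368
(array([ 2.60e+00, -1.00e-01,  1.17e+02]), np.float64(-0.009))
```

>>> jog_arm --steps '[[[2,-1,25],0,0.55],[[0,0,30],0,0.55],[[0,0,30],0,0.55],[[0,0,20],0,0.55],[[0,0,11],0,0.55],[[0,0,0],0,0.55],[[0,0,0],0,0.0],[[0,0,0],0,0.0],[[0,0,0],0,0.0],[[0,0,0],0,0.0],[[0,0,0],0,0.0],[[0,0,0],0,0.0],[[0,0,0],0,0.0],[[0,0,-20],0,0],[[0,0,-40],0,0],[[0,0,-40],0,0],[[0,0,-40],0,0],[[0,0,-8],0,0],[[0,0,0],0,0]]'

```text
time: 20.95
eef_pos: [0.3773, -0.3225, 0.1733]
eef_rot: [[-0.996, -0.091, 0.005], [-0.091, 0.996, -0.007], [-0.004, -0.007, -1.0]]
contact_force: [-0.2, -0.2, -1.7]
width: 0.0123
gripper_force: 60.0
```

```bash
python3 -c "
from h import *
print(to([.6195,.0052,.17],.21),monitor.get_obs()['width'])
"
```

```text
(array([-271.1,  304.3,    2.2]), np.float64(1.452)) 0.012278477476704588
```

>>> jog_arm --steps '[[[-11,12.3,0],0,0],[[-23,26,0],0,0],[[-24,27,0],0,0],[[-24,27,0],0,0],[[-24,27,0],0,0],[[-24,27,0],0,0],[[-24,27,0],0,0],[[-24,27,0],0,0],[[-24,27,0],0,0],[[-24,27,0],0,0],[[-24,27,0],0,0],[[-21,23,0],0,0],[[0,0,0],0.121,0],[[0,0,0],0.121,0],[[0,0,0],0.121,0],[[0,0,0],0.121,0],[[0,0,0],0.121,0],[[0,0,0],0.121,0]]'

```text
time: 22.45
eef_pos: [0.6166, 0.0074, 0.1666]
eef_rot: [[-0.802, 0.598, -0.004], [0.598, 0.802, 0.001], [0.004, -0.002, -1.0]]
contact_force: [-0.0, 0.4, -0.9]
width: 0.0122
gripper_force: 59.9
```

>>> jog_arm --steps '[[[0,0,0],0.121,0],[[0,0,0],0.121,0],[[0,0,0],0.121,0],[[0,0,0],0.121,0],[[0,0,0],0.121,0],[[0,0,0],0.121,0],[[0,0,0],0,0],[[0,0,0],0,0]]'

```text
time: 23.12
eef_pos: [0.6169, 0.0072, 0.1673]
eef_rot: [[-0.212, 0.977, -0.003], [0.977, 0.212, 0.001], [0.001, -0.003, -1.0]]
contact_force: [-0.3, -0.6, -1.6]
width: 0.0121
gripper_force: 59.9
```

```bash
python3 -c "
from h import *
print(to([.6195,.0052,.028],.21)); c,f=grab('wrist','i_wrist')"; python3 chk.py .6195 .0052
```

```text
(array([ -2.7,   2.6, 139.3]), np.float64(0.004))
wrist 17.0 [245. 121. 330. 169.] [0.6105 0.0564 0.2042] 0.98
scene 11.0 [297. 236. 326. 264.] [0.608  0.0568 0.1525] 0.8
[0.6178 0.0071 0.1689] 0.01215683351128193
```

View pics/i_wrist.png

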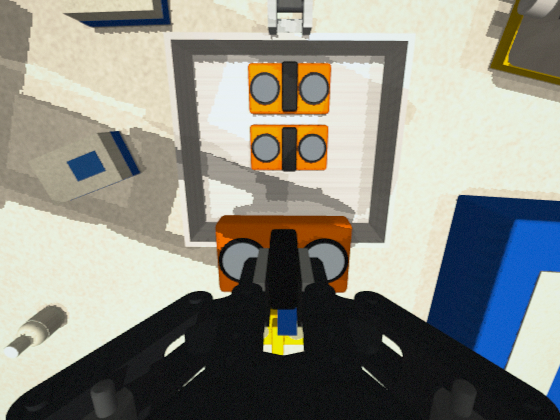

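The two placed cases sit at about (289,88) and (289,147) with the bay at the right wall free. The third case hangs square over that bay.

>>> jog_arm --steps '[[[-2.5,2.5,20],0,0],[[0,0,30],0,0],[[0,0,30],0,0],[[0,0,25],0,0],[[0,0,20],0,0],[[0,0,9],0,0],[[0,0,5.5],0,0],[[0,0,0],0,0],[[0,0,0],0,0],[[0,0,0],0,0.45],[[0,0,0],0,0.45],[[0,0,0],0,0.45],[[0,0,0],0,0.45],[[0,0,0],0,0.45],[[0,0,-20],0,0.45],[[0,0,-40],0,0.45],[[0,0,-40],0,0.45],[[0,0,-40],0,0.45],[[0,0,-40],0,0.45],[[0,0,0],0,0.45]]'

```text
time: 25.03
eef_pos: [0.6253, 0.0045, 0.2199]
eef_rot: [[-0.209, 0.978, 0.016], [0.978, 0.209, -0.003], [-0.006, 0.015, -1.0]]
contact_force: [0.8, -0.5, 1.2]
width: 0.0384
gripper_force: 0.0
```

```bash
python3 chk.py .6195 .0052; python3 -c "
from h import *
c,f=grab('scene'); m=viewer.trace('scene','lid')[0]['pixels']; print(fit([(c,m)],LID,[.452,.385],yaws=[2.915,1.344]))
print(to([.452,.385,.24],2.915+np.pi/2),to([.452,.385,.24]),monitor.get_obs()['q'])
for s,h,m,p,b in cases('scene',f,c,.2): print(round(s,2),h,np.round(b),np.round(p,3))"
```

```text
wrist 14.0 [243. 167. 311. 203.] [0.6218 0.0036 0.2083] 0.96
scene 11.0 [281. 240. 307. 268.] [0.6154 0.0075 0.0876] 0.8
[0.6201 0.0053 0.2088] 0.038514642185006366
(array([0.45109024, 0.38549825, 2.9014944 ]), np.float64(0.9678314337132573))
(array([406.4, -85.1, -31.4]), np.float64(-1.134)) (array([406.4, -85.1, -31.4]), 0) [-9.80603496e+00  2.29828397e+01  7.96259750e+01  1.93259374e-04
  7.76064300e+01 -2.18358577e+01]
0.9 27.0 [ 95. 214. 123. 236.] [ 0.401 -0.447  0.01 ]
0.85 12.0 [313. 223. 344. 256.] [0.6   0.111 0.01 ]
0.79 11.0 [295. 232. 327. 265.] [0.611 0.059 0.01 ]
0.74 29.0 [219. 264. 244. 297.] [ 0.647 -0.163  0.01 ]
0.68 11.0 [277. 240. 305. 270.] [0.616 0.002 0.01 ]
0.68 110.0 [346. 206. 356. 222.] [0.537 0.199 0.01 ]
```

>>> jog_arm --steps '[[[36.8,-7.7,-3],0,0.6],[[36.8,-7.7,-3],0,0.6],[[36.8,-7.7,-3],0,0.6],[[36.8,-7.7,-3],0,0.6],[[36.8,-7.7,-3],0,0.6],[[36.8,-7.7,-3],0,0.6],[[36.8,-7.7,-3],0,0.6],[[36.8,-7.7,-3],0,0.6],[[36.8,-7.7,-3],0,0.6],[[36.8,-7.7,-3],0,0.6],[[36.8,-7.7,-3],0,0.6],[[0,0,0],-0.113,0.6],[[0,0,0],-0.113,0.6],[[0,0,0],-0.113,0.6],[[0,0,0],-0.113,0.6],[[0,0,0],-0.113,0.6],[[0,0,0],-0.113,0.6],[[0,0,0],-0.113,0.6],[[0,0,0],-0.113,0.6],[[0,0,0],-0.113,0.6]]'

```text
time: 27.05
eef_pos: [0.4532, 0.3831, 0.2412]
eef_rot: [[-0.943, 0.332, -0.002], [0.332, 0.943, -0.001], [0.002, -0.002, -1.0]]
contact_force: [0.9, 0.6, -0.3]
width: 0.0515
gripper_force: 0.0
```

>>> jog_arm --steps '[[[0,0,0],-0.113,0.6],[[0,0,0],0,0.6],[[0,0,0],0,0.6]]'

```text
time: 27.3
eef_pos: [0.4533, 0.3832, 0.2417]
eef_rot: [[-0.973, 0.232, -0.002], [0.232, 0.973, -0.001], [0.002, -0.001, -1.0]]
contact_force: [-0.1, -0.5, -0.0]
width: 0.0511
gripper_force: 0.0
```

```bash
python3 -c "
from h import *
c,f=grab('wrist','k_wrist'); t=viewer.trace('wrist','lid')[0]; print(t['score'],t['box']); m=t['pixels']
print(fit([(c,m)],LID,[.451,.385],yaws=[2.908]))
h=cv2.cvtColor(f,cv2.COLOR_RGB2HSV); g=(h[...,0]>50)&(h[...,0]<75)&(h[...,1]>120)
ys,xs=np.nonzero(g); print(xs.min(),ys.min(),xs.max(),ys.max())
cs,fs=grab('side','k_side'); hh=cv2.cvtColor(fs,cv2.COLOR_RGB2HSV); t=viewer.trace('side','case1'); print([(round(q['score'],2),np.round(q['box']),hue(fs,q['pixels'])) for q in t])
print(to([.451,.3853,.022],1.337))"
```

```text
0.93 [208.7, 102.6, 361.1, 244.8]
(array([0.45329961, 0.38649745, 2.90717593]), np.float64(0.9739556441445227))
0 101 559 419
[(0.86, array([256., 175., 284., 194.]), np.float64(24.0)), (0.76, array([251., 210., 260., 227.]), np.float64(12.0)), (0.58, array([361., 147., 388., 166.]), np.float64(24.0)), (0.47, array([238., 240., 253., 243.]), np.float64(12.0))]
(array([  2.9,   1.4, 220.5]), np.float64(0.001))
```

View pics/k_wrist.png

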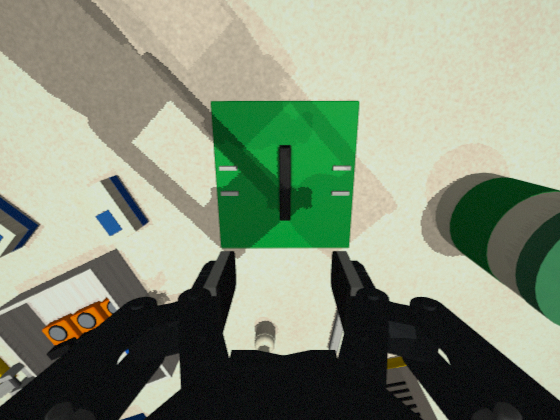

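View pics/k_side.png

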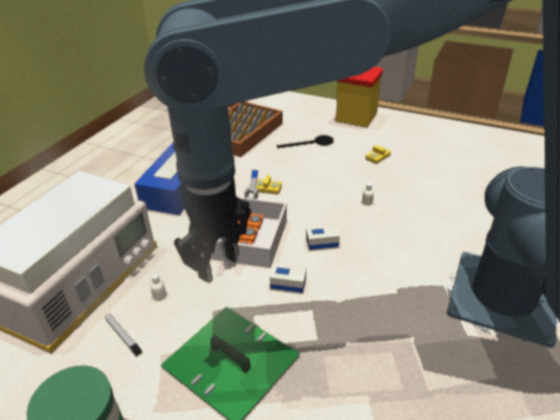

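>>> jog_arm --steps '[[[1.5,2.5,30],0,0.6],[[0,0,35],0,0.6],[[0,0,35],0,0.6],[[0,0,35],0,0.6],[[0,0,30],0,0.6],[[0,0,25],0,0.6],[[0,0,20],0,0.6],[[0,0,11],0,0.6],[[0,0,0],0,0.6],[[0,0,0],0,0.0],[[0,0,0],0,0.0],[[0,0,0],0,0.0],[[0,0,0],0,0.0],[[0,0,0],0,0.0],[[0,0,0],0,0.0],[[0,0,0],0,0.0],[[0,0,0],0,0.0]]' --squeeze 90

```text
time: 28.92
eef_pos: [0.4539, 0.3867, 0.0239]
eef_rot: [[-0.973, 0.229, 0.003], [0.229, 0.973, 0.001], [-0.003, 0.002, -1.0]]
contact_force: [-0.9, -1.7, 5.7]
width: 0.012
gripper_force: 88.9
```

```bash
python3 -c "
from h import *
o=monitor.get_obs(); T=np.array([.4525,.386,0]); R=Rz(2.907); print('tcp in lid frame',R.T@(o['eef_pos']-T)*1000)
print(to([.6085,.057,.22],.21+np.pi/2))"
```

```text
tcp in lid frame [-1.20874901 -0.98268666 23.87636305]
(array([-226.4, -285.2, -196.1]), np.float64(-0.441))
```

>>> jog_arm --steps '[[[0,0,-8],0,0],[[0,0,-15],0,0],[[0,0,-25],0,0],[[0,0,-35],0,0],[[0,0,-35],0,0],[[0,0,-35],0,0],[[0,0,-25],0,0],[[0,0,-10],0,0],[[0,0,0],0,0],[[0,0,0],0,0]]'

```text
time: 29.75
eef_pos: [0.4522, 0.3859, 0.209]
eef_rot: [[-0.973, 0.229, -0.001], [0.229, 0.973, -0.0], [0.001, -0.001, -1.0]]
contact_force: [0.4, -0.6, -3.7]
width: 0.0121
gripper_force: 88.2
```

```bash
python3 -c "
from h import *
o=monitor.get_obs(); print(o['eef_pos'],o['contact_force'],o['width'],o['gripper_force'])
c,f=grab('scene'); m=viewer.trace('scene','lid')[0]['pixels']; print(fit([(c,m)],LID,[.452,.386],z=o['eef_pos'][2]-.024,fitz=True,yaws=[2.9]))
print(to([.6085,.057,.21],.21+np.pi/2))"
```

```text
[0.45221065 0.38591976 0.20903581] [ 0.3833049  -0.58096255 -3.71915972] 0.012146712517744202 88.239004611969
(array([0.43687725, 0.3981016 , 2.90136766, 0.1665644 ]), np.float64(0.8313680005154971))
(array([-228. , -283.8,   -2.7]), np.float64(-0.441))
```

Lid held. Carry it over the tub.

>>> jog_arm --steps '[[[-8,-10,0],0,0],[[-16,-20,0],0,0],[[-22,-27,0],0,0],[[-22,-27,0],0,0],[[-22,-27,0],0,0],[[-22,-27,0],0,0],[[-22,-27,0],0,0],[[-22,-27,0],0,0],[[-22,-27,0],0,0],[[-22,-27,0],0,0],[[-19,-26,0],0,0],[[-9,-11.8,0],0,0],[[0,0,0],-0.09,0],[[0,0,0],-0.09,0],[[0,0,0],-0.09,0],[[0,0,0],-0.09,0],[[0,0,0],-0.081,0],[[0,0,0],0,0],[[0,0,0],0,0],[[0,0,0],0,0]]'

```text
time: 31.52
eef_pos: [0.6093, 0.0577, 0.2089]
eef_rot: [[-0.978, -0.206, -0.002], [-0.206, 0.978, 0.0], [0.002, 0.0, -1.0]]
contact_force: [0.3, -0.5, -3.6]
width: 0.0119
gripper_force: 88.3
```

```bash
python3 -c "
from h import *
o=monitor.get_obs(); print(o['eef_pos'],o['contact_force'],o['width'],o['gripper_force'])
c,f=grab('wrist','m_wrist'); m=viewer.trace('wrist','lid')[0]['pixels']; print(fit([(c,m)],LID[:2],[.608,.057],z=o['eef_pos'][2]-.024,yaws=[.21]))
print(to([.6085,.057,.12],.21+np.pi/2))"
```

```text
[0.60934406 0.05766416 0.20890667] [ 0.25299108 -0.46425074 -3.56755747] 0.011919666941782377 88.3052122592926
(array([0.60878054, 0.05876868, 0.20821055]), np.float64(0.7320473995395302))
(array([ 1.2, -0.5, 89.4]), np.float64(-0.001))
```

View pics/m_wrist.png

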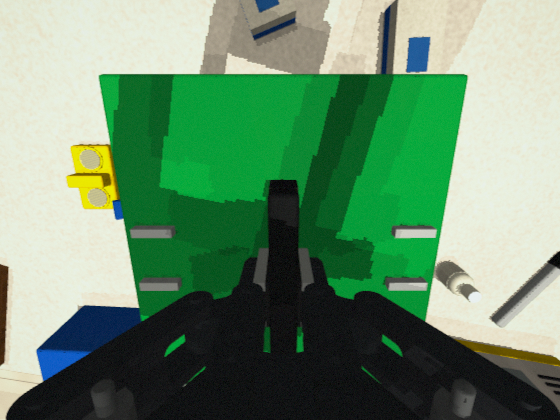

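>>> jog_arm --steps '[[[1,-0.5,12],0,0],[[0,0,20],0,0],[[0,0,25],0,0],[[0,0,25],0,0],[[0,0,20],0,0],[[0,0,12],0,0],[[0,0,5],0,0],[[0,0,0],0,0],[[0,0,0],0,0]]'

```text
time: 32.37
eef_pos: [0.6097, 0.057, 0.0917]
eef_rot: [[-0.978, -0.208, 0.001], [-0.208, 0.978, -0.0], [-0.001, -0.0, -1.0]]
contact_force: [0.1, 0.3, -3.2]
width: 0.0121
gripper_force: 88.2
```

```bash
python3 -c "
from h import *
o=monitor.get_obs(); print(o['eef_pos'],o['contact_force'],o['width'],o['gripper_force'])
for n in('side','scene'):
  c,f=grab(n,'n_'+n); cv2.imwrite('pics/n_%s_crop.png'%n,cv2.resize(f[180:290,200:400,::-1] if n=='side' else f[180:310,230:390,::-1],None,fx=4,fy=4,interpolation=cv2.INTER_CUBIC)[:520,:800])
print(to([.6085,.057,.08],.21+np.pi/2))"
```

```text
[0.60969687 0.05700993 0.09168775] [ 0.08508257  0.28567776 -3.2344137 ] 0.012114569016910532 88.22986721992493
(array([ 1.7,  0.4, 12.4]), np.float64(0.0))
```

View pics/n_scene_crop.png

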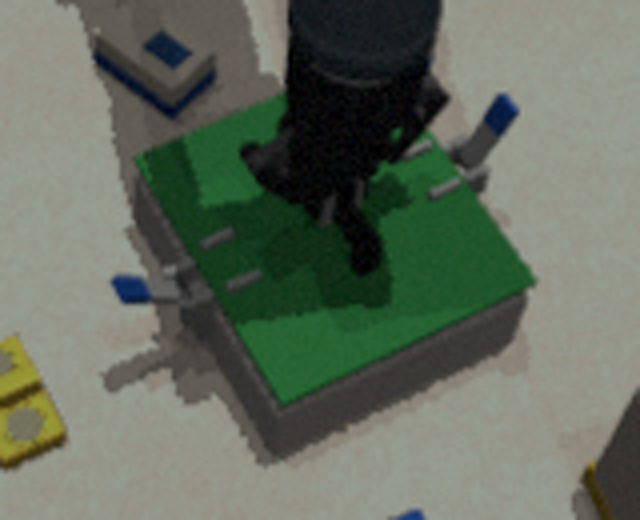

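The lid is square over the tub with its catches in line with the latches, so I'll lower it gently.

>>> jog_arm --steps '[[[1,0,5],0,0],[[0,0,4],0,0],[[0,0,3],0,0],[[0,0,2],0,0],[[0,0,2],0,0],[[0,0,1],0,0],[[0,0,0],0,0],[[0,0,0],0,0]]'

```text
time: 33.13
eef_pos: [0.6077, 0.0568, 0.0758]
eef_rot: [[-0.978, -0.209, 0.0], [-0.209, 0.978, -0.0], [-0.0, -0.0, -1.0]]
contact_force: [-6.4, 0.1, 11.5]
width: 0.012
gripper_force: 90.4
```

>>> jog_arm --steps '[[[0,0,0],0,0.5],[[0,0,0],0,0.5],[[0,0,0],0,0.5],[[0,0,0],0,0.5],[[0,0,0],0,0.5],[[0,0,0],0,0.5],[[0,0,-10],0,0.5],[[0,0,-30],0,0.5],[[0,0,-40],0,0.5],[[0,0,-40],0,0.5],[[0,0,0],0,0.0],[[0,0,0],0,0.0],[[0,0,0],0,0.0]]'

```text
time: 34.22
eef_pos: [0.6078, 0.0569, 0.1943]
eef_rot: [[-0.978, -0.209, 0.001], [-0.209, 0.978, -0.0], [-0.001, -0.0, -1.0]]
contact_force: [-0.7, 0.4, -0.2]
width: 0.007
gripper_force: 0.0
```

```bash
python3 -c "
from h import *
o=monitor.get_obs(); print(o['eef_pos'],o['contact_force'],o['width'],o['q'])
V=[]
for n in('wrist','scene'):
  c,f=grab(n,'p_'+n); m=viewer.trace(n,'lid')[0]['pixels']; V.append((c,m)); print(n,fit([(c,m)],LID,[.608,.057],z=.052,yaws=[.21]))
print(fit(V,LID,[.608,.057],z=.052,fitz=True,yaws=[.21]))
R=Rz(.21);T=np.array([.6085,.0572,0])
for s in(1,-1): 
  a=T+R@np.array([0,s*.190,.16]); print(s,a,to(a,.21+np.pi/2),to(a,.21))"
```

```text
[0.60777569 0.05686621 0.19427429] [-0.70871722  0.37030834 -0.23175392] 0.006973941524486131 [-5.11150589e+00  2.24168758e+01  8.24186953e+01 -1.76954335e-03
  7.51297776e+01 -1.07156693e+02]
wrist (array([0.60716248, 0.05799056, 0.21003178]), np.float64(0.923685767324208))
scene (array([0.60616452, 0.05702558, 0.20938528]), np.float64(0.9284141533104614))
(array([0.60654249, 0.05846454, 0.20922466, 0.04953312]), np.float64(0.9299254501014))
1 [0.56889262 0.24302587 0.16      ] (array([ -1.7, 189.9,  32.3]), np.float64(0.0)) (array([ -1.7, 189.9,  32.3]), np.float64(-1.571))
-1 [ 0.64810738 -0.12862587  0.16      ] (array([  -1.6, -190.1,   31.9]), np.float64(0.0)) (array([  -1.6, -190.1,   31.9]), np.float64(-1.571))
```

View pics/p_wrist.png

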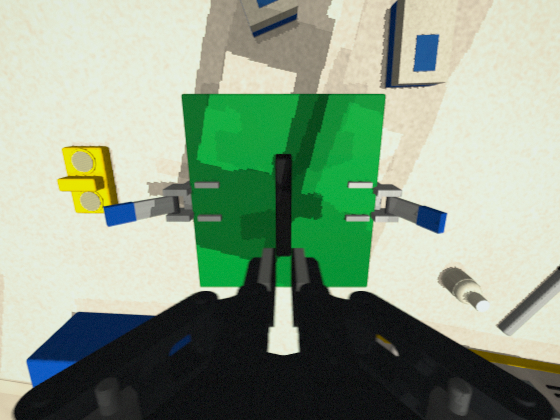

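The lid is seated: the two-view fit puts it at z ≈ 50 mm against 52 expected, square to the tub. The latch arms end in blue tips at about (432,217) and (121,213), both still open. Now the left latch.

>>> jog_arm --steps '[[[-1.5,34,0],0,0],[[0,34,0],0,0],[[0,34,0],0,0],[[0,34,0],0,0],[[0,34,0],0,0],[[0,0,23],0,0],[[0,0,23],0,0],[[0,0,23],0,0],[[0,0,23],0,0],[[0,0,0],0,0],[[0,-10,0],0,0],[[0,-10,0],0,0],[[0,-10,0],0,0],[[0,-10,0],0,0],[[0,-10,0],0,0],[[0,-10,0],0,0],[[0,-10,0],0,0],[[0,-10,0],0,0],[[0,0,0],0,0]]'

```text
time: 36.0
eef_pos: [0.5911, 0.1428, 0.1018]
eef_rot: [[-0.978, -0.207, 0.0], [-0.207, 0.978, -0.001], [0.0, -0.001, -1.0]]
contact_force: [-0.2, 0.4, 0.1]
width: 0.0002
gripper_force: 0.0
```

```bash
python3 -c "
from h import *
o=monitor.get_obs(); print(o['contact_force'],o['width'],Rz(.21).T@(o['eef_pos']-np.array([.6085,.0572,0]))*1000)
c,f=grab('scene','q_scene'); c2,f2=grab('side','q_side')
a=cv2.resize(f[170:310,240:400],(480,420)); b=cv2.resize(f2[150:290,160:320],(320,280)); b=cv2.copyMakeBorder(b,0,140,0,0,0)
cv2.imwrite('pics/q.png',np.hstack([a,b])[:,:,::-1])"
```

```text
[-0.23775278  0.35702352  0.06107761] 0.00017651889750365174 [  0.83379511  87.38844252 101.83119421]
```

View pics/q.png

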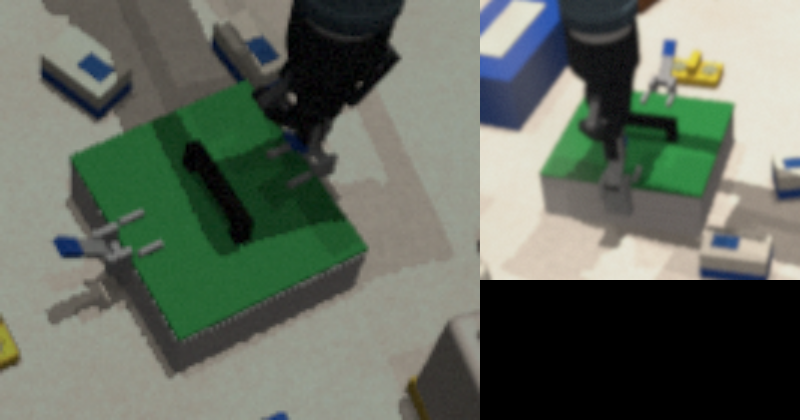

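>>> jog_arm --steps '[[[0.8,-8,0],0,0],[[0,-6,5],0,0],[[0,0,5],0,0],[[0,0,5],0,0],[[0,0,5],0,0],[[0,0,4],0,0],[[0,0,3],0,0],[[0,0,2],0,0],[[0,0,0],0,0]]'

```text
time: 36.85
eef_pos: [0.5926, 0.1313, 0.0735]
eef_rot: [[-0.978, -0.209, -0.0], [-0.209, 0.978, -0.0], [0.0, -0.0, -1.0]]
contact_force: [-3.7, -1.2, 7.1]
width: -0.0
gripper_force: 3.4
```

>>> jog_arm --steps '[[[0,0,1],0,0],[[0,0,1],0,0],[[0,0,0],0,0]]'

```text
time: 37.1
eef_pos: [0.5927, 0.1313, 0.0732]
eef_rot: [[-0.978, -0.209, 0.001], [-0.209, 0.978, -0.0], [-0.001, -0.001, -1.0]]
contact_force: [-6.5, -2.6, 18.2]
width: -0.0001
gripper_force: 9.0
```

>>> jog_arm --steps '[[[0,0,-20],0,0],[[0,0,-40],0,0],[[0,0,-40],0,0],[[0,0,-20],0,0],[[0,-33,0],0,0],[[0,-33,0],0,0],[[0,-33,0],0,0],[[0,-33,0],0,0],[[0,-33,0],0,0],[[0,-33,0],0,0],[[0,-33,0],0,0],[[0,-33,0],0,0],[[0,0,0],0,0],[[0,0,0],0,0]]'

```text
time: 38.27
eef_pos: [0.6477, -0.1285, 0.1898]
eef_rot: [[-0.979, -0.206, -0.001], [-0.206, 0.979, 0.001], [0.001, 0.001, -1.0]]
contact_force: [-0.8, 0.6, -0.3]
width: 0.0001
gripper_force: 0.0
```

```bash
python3 -c "
from h import *
o=monitor.get_obs(); print(o['contact_force'],o['width'],Rz(.21).T@(o['eef_pos']-np.array([.6085,.0572,0]))*1000)
cw=cam('wrist'); f=viewer.grab_frame('wrist'); h=cv2.cvtColor(f,cv2.COLOR_RGB2HSV)
cs=cam('scene'); f2=viewer.grab_frame('scene'); h2=cv2.cvtColor(f2,cv2.COLOR_RGB2HSV)
R=Rz(.21);T=np.array([.6085,.0572,0])
for c,hh in((cw,h),(cs,h2)):
  b=((hh[...,0]>100)&(hh[...,0]<130)&(hh[...,1]>140)).astype(np.uint8); k,l,s,ce=cv2.connectedComponentsWithStats(b)
  print([(np.round(ce[i]).tolist(),int(s[i,4])) for i in range(1,k) if s[i,4]>12])
  print('expect L closed',proj(c,T+R@[0,.051,.0735]),'R open',proj(c,T+R@[0,-.139,.10]))"
```

```text
[-0.8374269   0.59088069 -0.34367165] 0.00014769788981890245 [  -0.36937717 -189.81368599  189.80273439]
[([443.0, 16.0], 297), ([481.0, 1.0], 33), ([543.0, 204.0], 498), ([344.0, 215.0], 418), ([283.0, 342.0], 315), ([377.0, 344.0], 203)]
expect L closed [[540.57613087 204.56351335]] R open [[342.10869763 214.23851417]]
[([327.0, 186.0], 41), ([315.0, 190.0], 22), ([271.0, 192.0], 42), ([269.0, 202.0], 54), ([331.0, 198.0], 19), ([330.0, 228.0], 53), ([262.0, 252.0], 36), ([298.0, 359.0], 5149)]
expect L closed [[329.67401071 227.12866194]] R open [[262.64684404 252.36773906]]
```

>>> jog_arm --steps '[[[0,0,23],0,0],[[0,0,23],0,0],[[0,0,23],0,0],[[0,0,23],0,0],[[0,0,0],0,0],[[0,10,0],0,0],[[0,10,0],0,0],[[0,10,0],0,0],[[0,10,0],0,0],[[0,10,0],0,0],[[0,10,0],0,0],[[0,10,0],0,0],[[0,10,0],0,0],[[0,10,0],0,0],[[0,10,0],0,0],[[0,0,0],0,0]]'

```text
time: 39.7
eef_pos: [0.6259, -0.0259, 0.0984]
eef_rot: [[-0.977, -0.211, -0.002], [-0.211, 0.977, 0.001], [0.001, 0.002, -1.0]]
contact_force: [0.5, -0.2, -0.5]
width: 0.0003
gripper_force: 0.0
```

```bash
python3 -c "
from h import *
o=monitor.get_obs(); print(o['contact_force'],o['width'],Rz(.21).T@(o['eef_pos']-np.array([.6085,.0572,0]))*1000)
cs=cam('scene'); f2=viewer.grab_frame('scene'); h2=cv2.cvtColor(f2,cv2.COLOR_RGB2HSV)
R=Rz(.21);T=np.array([.6085,.0572,0])
b=((h2[...,0]>100)&(h2[...,0]<130)&(h2[...,1]>140)).astype(np.uint8); k,l,s,ce=cv2.connectedComponentsWithStats(b)
print([(np.round(ce[i]).tolist(),int(s[i,4])) for i in range(1,k) if s[i,4]>8])
for th in(2.4,1.57,1,.6,0): print(th,proj(cs,T+R@[0,-.103+.052*np.cos(th),.0705+.052*np.sin(th)]))"
```

```text
[ 0.50393628 -0.22714431 -0.52112062] 0.00028049392641467114 [ -0.25535929 -84.86551369  98.44209848]
[([327.0, 186.0], 42), ([315.0, 190.0], 20), ([261.0, 199.0], 31), ([331.0, 198.0], 21), ([330.0, 228.0], 53), ([290.0, 241.0], 28), ([298.0, 359.0], 5149)]
2.4 [[261.72553995 251.62826563]]
1.57 [[276.22667674 241.5869441 ]]
1 [[286.60892624 238.63573502]]
0.6 [[291.79933631 239.21772446]]
0 [[294.49897015 243.73080278]]
```

>>> jog_arm --steps '[[[0,8,0],0,0],[[0,5,4],0,0],[[0,0,5],0,0],[[0,0,5],0,0],[[0,0,4],0,0],[[0,0,3],0,0],[[0,0,2],0,0],[[0,0,2],0,0],[[0,0,1],0,0],[[0,0,0],0,0]]'

```text
time: 40.58
eef_pos: [0.6241, -0.0165, 0.0735]
eef_rot: [[-0.978, -0.208, -0.0], [-0.208, 0.978, -0.0], [0.0, 0.0, -1.0]]
contact_force: [-1.5, 0.3, 5.2]
width: 0.0003
gripper_force: 2.9
```

>>> jog_arm --steps '[[[0,0,1],0,0],[[0,0,1],0,0],[[0,0,0],0,0]]'

```text
time: 40.83
eef_pos: [0.6242, -0.0165, 0.0732]
eef_rot: [[-0.978, -0.209, 0.001], [-0.209, 0.978, -0.0], [-0.001, -0.0, -1.0]]
contact_force: [-6.6, 1.2, 15.7]
width: -0.0002
gripper_force: 8.1
```

>>> jog_arm --steps '[[[0,0,-20],0,0],[[0,0,-40],0,0],[[0,0,-40],0,0],[[0,0,-40],0,0],[[0,20,-20],0,0],[[-40,0,0],0,0],[[-40,0,0],0,0],[[0,0,0],0,0],[[0,0,0],0,0],[[0,0,0],0,0]]'

```text
time: 41.67
eef_pos: [0.6978, 0.0197, 0.2296]
eef_rot: [[-0.978, -0.209, -0.002], [-0.209, 0.978, -0.0], [0.002, 0.0, -1.0]]
contact_force: [0.2, -0.1, 0.3]
width: -0.0
gripper_force: 0.0
```

```bash
python3 -c "
from h import *
o=monitor.get_obs(); print(o['contact_force'],o['eef_pos'])
R=Rz(.21);T=np.array([.6085,.0572,0])
V=[]
for n in('wrist','scene'):
  c,f=grab(n,'z_'+n); m=viewer.trace(n,'lid')[0]['pixels']; V.append((c,m)); hh=cv2.cvtColor(f,cv2.COLOR_RGB2HSV)
  b=((hh[...,0]>100)&(hh[...,0]<130)&(hh[...,1]>140)).astype(np.uint8); k,l,s,ce=cv2.connectedComponentsWithStats(b)
  print(n,[(np.round(ce[i],1).tolist(),int(s[i,4])) for i in range(1,k) if s[i,4]>8])
  for sg in(1,-1): print('expect',proj(c,T+R@[0,sg*.051,.0735]))
print(fit(V,LID,[.608,.057],z=.052,fitz=True,yaws=[.21]))
c,f=grab('scene')
for s,h,m,p,b in cases('scene',f,c,.2): print(round(s,2),h,np.round(b),np.round(p,3))
"
```

```text
[ 0.20629689 -0.10167257  0.34386429] [0.69781255 0.01968698 0.22955377]
wrist [([436.5, 1.0], 18), ([459.5, 8.8], 161), ([281.5, 116.0], 374), ([393.7, 116.0], 397), ([158.5, 284.6], 9650), ([278.9, 341.2], 98), ([182.7, 350.0], 71)]
expect [[390.30802201 115.86819837]]
expect [[286.26870976 115.85447076]]
scene [([271.3, 192.1], 42), ([267.9, 201.7], 59), ([330.0, 227.4], 57), ([292.7, 244.6], 54), ([298.4, 359.2], 5152)]
expect [[329.67401071 227.12866194]]
expect [[294.55705795 243.13081078]]
(array([0.60678509, 0.05803338, 0.21028933, 0.0487293 ]), np.float64(0.8150001024347722))
0.93 27.0 [ 96. 215. 124. 235.] [ 0.4   -0.445  0.01 ]
0.76 29.0 [220. 264. 246. 296.] [ 0.646 -0.16   0.01 ]
0.3 66.0 [265. 208. 360. 280.] [0.6   0.066 0.01 ]
```

View pics/z_wrist.png

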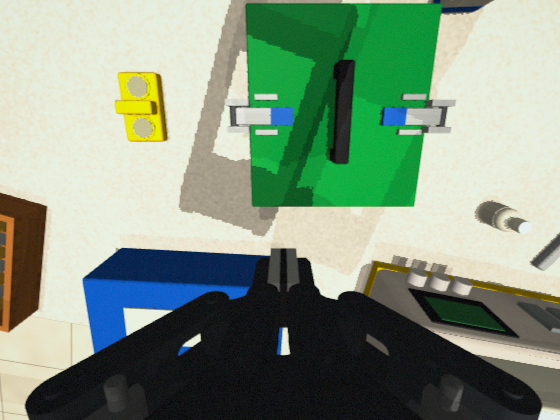

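View pics/z_scene.png

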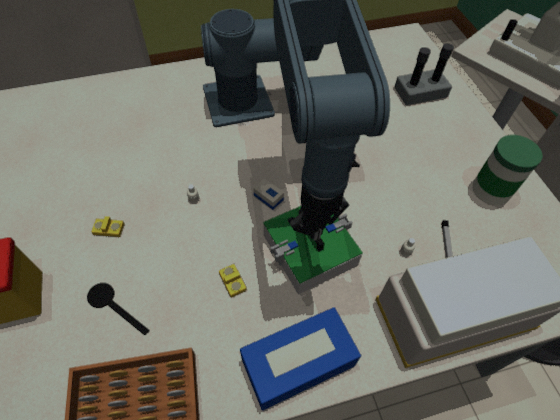

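Both latch arms lie between their catch ribs, with blue ends at (281,116) and (394,116). The lid is level, no orange case is left on the table, and the robot is clear of everything.

```bash
python3 -c "
from station import robot
print(robot.close_job())"
```

```text
the job is handed in; nothing more can be done
None
```

The job is handed in at about 42 s of the 210 s allowed: all three orange cases lie flat in the tub, the lid is seated, and both latches are down in their catches, but the hand-in returned no verdict.

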